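# Move the snap cover from the empty paint box to the full one

## Robot

A 7-joint arm with a two-finger parallel gripper is mounted at the origin on the work surface. World frame = base frame: x ahead of the robot, y to its left, z up, the work surface at z = 0. Lengths are in m, angles in rad, forces in N, time in s.
With the tool pointing down it reaches from about 0.4 to 0.85 m from the base axis. Payload 10.4 kg.
Tool frame: the origin (TCP) lies between the finger pads; the fingertips stand 22 mm ahead of it and the grasp point (between the pads) lies 3 mm ahead of it; z points along the fingers, y is the line along which they close (so a half turn about z gives the same grasp; the last joint's range is limited). The gripper opens to 85 mm and grips with 20 to 120 N. Pads are 22 mm wide; open, the fingers measure 114 mm over their backs; the gripper's body (76 mm by 85 mm) begins 54 mm behind the grasp point. The pads swing forward as they close: fully open they stand 13 mm farther back than shut.
Start: joints at [-1.273, 0.332, -0.065, 1.46, 0.022, 1.35, -0.088], TCP at [0.197, 0.593, 0.253] pointing down, gripper open.
Joint ranges: [-2.6, 2.6], [-0.5, 2.12], [-1.47, 1.34], [0.16, 2.42], [-1.27, 4.41], [0.06, 2.06], [-2.6, 2.6]. Speed limits (rad/s): [2.22, 2.22, 2.79, 2.79, 3.14, 3.14, 3.14].

## Interface

Orientations are given as a unit quaternion [x, y, z, w].
In Python, from workcell import manip, camera, ticket, boxes_of, outline_of gives the robot as it stands.
- The arm moves only by the tool carry_out, never from a script. Its argument "deltas" is a list of rows, each a list of 5 numbers: the shift along the tool's x, y, z as a fraction of full scale, then the turn about the tool's z as a fraction of full scale, then the opening, from -1 (shut) to 1 (fully open), so that 0 is half open. In form: [[tx, ty, tz, spin, gripper], ...]. A call has 1 to 20 rows; each row is the pose to reach, as a shift and turn from the pose commanded when the call began, along the tool's axes at that moment; what a row does not reach only later rows make up. Full scale, the value 1, is 150 mm for a shift and 30 degrees for a turn. A row lasts 1/8 s, in which the tool goes at most 62.5 mm and 10.7 degrees, less where a joint would pass 70% of its speed; a pose out of reach is approached as far as the arm can. A call with a number of a shift or a turn outside -1 to 1 is refused whole. A call with a gripper value outside its range is refused whole. The fingers move at their own pace and stop on an object; "force" is the grip in N (left out, the last holds). Time passes only in rows, so rows that repeat a pose let the fingers close. It gives the time, the measured TCP pose, the force, the opening and the grip force at its end, in the units of the state.
- manip.get_obs(): the state, without advancing time (a new reading comes with each control period).
- camera(name): name is "scene" or "side" or "wrist"; returns a dict with "img" (480x640x3 uint8, red, green, blue), "depth" (480x640 float32, m along the optical axis (not along the pixel's ray), 0 where there is no reading), "vertical_fov" (degrees; the focal length in pixels is half the picture's height over the tangent of half this angle, whatever the lens; pixels are square), "cx", "cy" (the principal point, pixels), "R" (3x3) and "t" (3): a world point X has camera coordinates R X + t. Camera axes: x right, y down, z forward; pixel columns grow to the right and rows downward; lengths in m; the calibration is good to about 2 mm. A picture is of the moment at which its call begins.
- ticket.hand_in(): hands the job in; it is judged then, once.
Trained networks look in a picture, given as the dict that the camera call returned (one of the last four; its "shot" number tells which), for a name from the list of things; names that differ only in an ending like _2 or _b are one class to them, and where a whole thing is asked for, a point or a joint stands for the part that bears it (a point fixed in the world has none). Each returns a list of dicts, best first, with "conf" (0 to 1); they miss things now and then, are a little off and sometimes report something else, mostly with a low value. They report only what shows in the picture. A call takes as long as a camera call. They do not tell look-alikes from the thing itself.
- boxes_of(query, picture): "position" ([x, y, z] in m, in world coordinates, good to about 4 mm: the middle of the surface that is visible of it).
- outline_of(query, picture): "region" (480x640 bool, what is visible of it).
The state is a dict: "clock": time; "joint_pos": joint angles; "joint_velocities": joint speeds; "tau": joint torques, N m; "position": TCP position; "ee_rot": TCP orientation; "ft_force": force on the tool from outside, world axes, zero at the start; "torque": the same for the moment, N m; "grip_width": opening from 0.0 (shut) to 1.0 (fully open); "grasp_force": force on a finger pad.
Only numpy, scipy, OpenCV 4.12 (cv2) and the standard library are available. Lean on these libraries where they do the work, as an engineer would, in place of code of your own. Each camera call takes 0.05 s, during which the arm holds its last target. There are 200 camera calls.

## Task

The full paint box stands open and its colours are drying: squeeze the two orange tabs of the snap cover together, draw it off the empty black box, and fit it on the full blue box, pressing it home until both tabs have sprung back out and their hooks hold it down. Work gently and by feel, never forcing the cover, and leave everything else on the desk where it stands.

Things in the scene. Friction and masses are not known exactly. Their poses are not given: they have to be found in the camera images.
- cover: White snap cover, loose, 0.08 to 0.16 kg, at the start latched on the empty box. Origin: centre of its plate's underside; z up, x along its length, y along the squeeze line. Plate 96 (x) x 70 (y) x 5 thick. It is symmetric: either way round fits. Square hooks on the tabs reach 4 under the long bars of a box's frame and hold it; they let go only when both tabs are pressed, best to their stops.
- ear_a (a point): Middle of the outer face of the +y orange tab, an upright ear 22 wide (x), 6 thick, from the plate's top (5 above the cover's origin) to 35 above the origin; this point 23 above it. The ears' outer faces are 54 apart at rest, 42 when both are at their stops. Squeezed to the stops the ears also carry the cover.
- ear_b (a point): The same on the -y orange tab.
- tab_a (a joint): How far the +y tab is pressed in, m: 0 sprung out, 0.006 at its stop. Spring 2 N at 0, 5 N at the stop. If a tab is let go before its hook is below the frame's bar, the hook rubs on the bar's inner edge (joint about 0.004); pushing the knob down, 5 to 15 N, makes it spring out under the bar.
- tab_b (a joint): The same for the -y tab.
- cover_knob (a point): Centre of the flat top of the grey push knob, 21 across, in the middle of the cover between the ears; 41 above the cover's origin, 6 above the ears.
- cover_plug (a point): Centre of the foot of the cover's plug, 10 below the cover's origin. The plug, 77 (x) x 53 (y) with 2 mm chamfers at its foot, enters the 80 x 56 opening of a box's frame with 1.5 play all round. Keep the tabs pressed while it goes in: the hooks are square and do not snap in from above.
- empty_box: Black paint box, fixed to the desk, at the start under the cover. Origin: centre of its underside; z up, x along its length. 124 (x) x 82 (y) x 38 high. Its aluminium frame (100 x 72, 4 thick, top 40 above the origin) is fixed in its middle. A sprung white tray inside pushes the latched cover up with about 4 N. More than 60 N between the cover and this box breaks it.
- empty_box_top (a point): Middle of the black box at the height of its frame's top, 40 above its origin. The latched cover's origin stands 0 to 1.5 above this point, and rises up to 2.5 more when the hooks let go.
- full_box: Blue paint box with twelve colours, open, fixed to the desk; sizes, axes and origin as the black one. Its aluminium frame (opening 80 x 56) is not fixed: it slides along the box's x, stiffly (about 4 N), and may stand anywhere within 8 mm either way of the middle. Where it stands is not measured: look, or feel for it with the plug. More than 35 N between cover and blue box breaks it.
- full_box_top (a point): Middle of the blue box at the height of its frame's top, 40 above its origin. A cover that lands on the frame's end bars stops with its origin about 10 above this point; one that finds the opening meets the sprung tray at 4 (2.5 N there, 5 N when home); at 0 its plate lies on the frame. Latched and let go it stands 0 to 1.5 above, both tabs out.
- ink_bottle: Amber ink bottle, 44 across, 75 high, bystander. Origin: centre of its underside.
- paint_jar: Glass jar with yellow lid, 60 across, 70 high, bystander. Origin: centre of its underside.
- mug: Blue mug, 80 across, 90 high, bystander. Origin: centre of its underside.
- tape_roll: Yellow roll of tape lying flat, 90 across, 24 high, bystander. Origin: centre of its underside.
- brush: Paint brush lying on the desk, bystander. Origin: on the desk under its middle.
Things that resemble listed ones, but are neither listed nor needed, are in the scene too. Leave any turquoise look-alike of the cover alone. What is shaped like the full_box but red is not meant.

How it is judged:
By the outcome, as a careful person would: the job done as asked, in the order asked, and still so for the second after the job is handed in, with the robot touching nothing.
It also fails if it takes over 61 s, if anything falls off the work surface, if the arm or the gripper's body presses on something with over 40 N, if the wrist force passes 120 N, or if a joint passes its speed limit or range.

## Working session

There is one attempt and no reset: what is moved stays moved. The work goes in short steps, Python scripts to look and compute and a tool call to move; the robot and the scene stay as the last step left them, time stands still between calls to the robot, and variables do not carry over. Pictures are saved under pics/ and viewed, at most 10 in all, crops included, and the job is handed in when it is done.

Besides the shell and the picture viewer there is one more tool, called after "Call:" as name(argument=value, ...) on one line, values as JSON. carry_out: Moves the arm, as the interface text tells. Its arguments: {"type":"object","properties":{"deltas":{"type":"array","items":{"type":"array","items":{"type":"number"}}},"force":{"type":"number"}},"required":["deltas"]}

```bash
mkdir -p pics; ls
cat > h.py <<'E'
import numpy as np, cv2
from workcell import manip, camera, ticket, boxes_of, outline_of
def f(c): return 240/np.tan(np.radians(c["vertical_fov"])/2)
def pix(c,X):
    p=c["R"]@np.array(X)+c["t"]; return np.round([c["cx"]+f(c)*p[0]/p[2], c["cy"]+f(c)*p[1]/p[2]],1)
def cloud(c):
    v,u=np.mgrid[:480,:640]; z=c["depth"]; k=f(c)
    P=np.stack([(u-c["cx"])/k*z,(v-c["cy"])/k*z,z],-1)
    return (P-np.array(c["t"]))@np.array(c["R"])   # R^T(p-t)
def save(c,n,crop=None,s=1):
    i=c["img"][...,::-1]
    if crop: a,b,w,h=crop; i=i[b:b+h,a:a+w]
    cv2.imwrite("pics/"+n,cv2.resize(i,None,fx=s,fy=s,interpolation=cv2.INTER_CUBIC))
E
python3 - <<'E'
from h import *
o=manip.get_obs(); print({k:np.round(v,3) for k,v in o.items()})
ims=[]
for n in ("scene","side"):
    c=camera(n); save(c,n+"0.png"); 
    for q in ("cover","empty_box","full_box","cover_knob","ear_a","ink_bottle","paint_jar","mug","tape_roll","brush"):
        for d in boxes_of(q,c)[:4]: print(n,q,round(d["conf"],2),np.round(d["position"],3),pix(c,d["position"]))
E
```

```text
pics
{'clock': np.float64(0.0), 'joint_pos': array([-1.273,  0.333, -0.065,  1.461,  0.022,  1.35 , -0.088]), 'joint_velocities': array([ 0.   , -0.   , -0.001,  0.001, -0.   , -0.001,  0.   ]), 'tau': array([-0.0000e+00, -6.2544e+01,  4.9000e-02, -3.9161e+01,  1.6000e-02,
        1.0000e-02,  0.0000e+00]), 'position': array([0.197, 0.593, 0.253]), 'ee_rot': array([ 0.16 ,  0.987, -0.001, -0.   ]), 'ft_force': array([ 0.602, -0.201,  0.122]), 'torque': array([-0.04 , -0.004, -0.02 ]), 'grasp_force': np.float64(0.0), 'grip_width': np.float64(0.994)}
scene cover 0.96 [0.529 0.214 0.042] [348.1 201.2]
scene cover 0.75 [0.522 0.063 0.019] [309.9 235.5]
scene empty_box 0.88 [0.556 0.178 0.029] [347.1 216.1]
scene full_box 0.94 [ 0.518 -0.25   0.034] [220.4 303.1]
scene full_box 0.83 [ 0.394 -0.089  0.039] [233.7 238.4]
scene cover_knob 0.89 [0.526 0.064 0.017] [311.  236.7]
scene cover_knob 0.71 [0.535 0.209 0.051] [348.7 200.6]
scene ear_a 0.64 [0.525 0.24  0.067] [353.1 189. ]
scene ear_a 0.55 [0.546 0.072 0.034] [318.7 234.2]
scene ear_a 0.47 [0.529 0.189 0.062] [342.6 200.3]
scene ear
[... 352 characters left out ...]
8.2 353.2]
side cover 0.81 [0.529 0.231 0.046] [323.4 311.2]
side empty_box 0.85 [0.521 0.257 0.023] [325.7 324.7]
side full_box 0.86 [ 0.39  -0.066  0.035] [376.5 234.6]
side full_box 0.81 [ 0.504 -0.232  0.036] [340.1 193.8]
side cover_knob 0.9 [0.517 0.083 0.013] [330.4 275.5]
side cover_knob 0.61 [0.527 0.222 0.047] [324.4 308.2]
side ear_a 0.37 [0.522 0.242 0.068] [326.2 309.6]
side ink_bottle 0.78 [ 0.696 -0.251  0.045] [279.7 184. ]
side paint_jar 0.59 [0.687 0.288 0.061] [259.  321.7]
side mug 0.97 [0.516 0.461 0.051] [323.2 391.2]
side mug 0.52 [0.523 0.258 0.023] [324.8 325.2]
side tape_roll 0.81 [0.741 0.024 0.024] [253.6 252.2]
side brush 0.81 [ 0.508 -0.406  0.016] [340.6 163.2]
```

View pics/scene0.png

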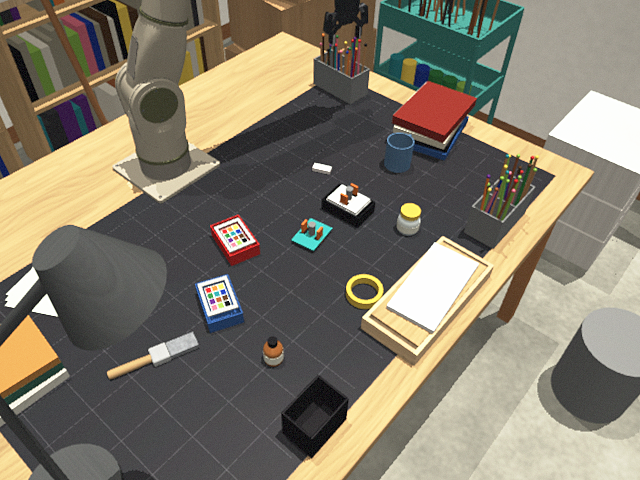

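View pics/side0.png

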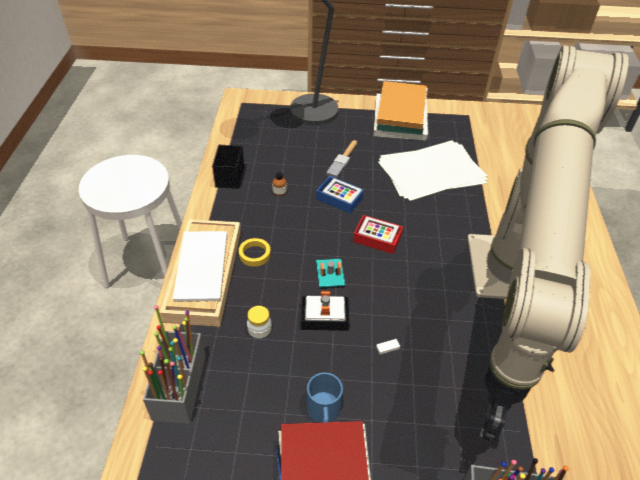

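The white cover on the black box is at scene (348,200) and side (325,308). It could be mistaken for the turquoise look-alike at scene (312,235) and side (330,272). The blue box is at scene (220,302) and side (340,193); the red decoy at scene (235,238) and side (378,233) is not meant. By the description I choose the white cover and the blue box.

Run:
```python
from h import *
ims=[]
for n in ("scene","side"):
    c=camera(n); P=cloud(c); I=c["img"].astype(int)
    hsv=cv2.cvtColor(c["img"],cv2.COLOR_RGB2HSV)
    near=lambda p,r:(np.hypot(P[...,0]-p[0],P[...,1]-p[1])<r)&(c["depth"]>0)
    def rect(m,l):
        Q=P[m]; print(n,l,m.sum(),cv2.minAreaRect((Q[:,:2]*1000).astype(np.float32)),"z",np.round(np.percentile(Q[:,2],[5,50,95]),4))
    white=(hsv[...,1]<60)&(hsv[...,2]>140)
    org=(hsv[...,0]<18)&(hsv[...,1]>120)
    blue=(hsv[...,0]>95)&(hsv[...,0]<130)&(hsv[...,1]>120)
    rect(near((.525,.215),.09)&white&(P[...,2]>.03)&(P[...,2]<.065),"plate")
    rect(near((.525,.215),.09)&(P[...,2]>.015)&(P[...,2]<.06),"blackbox+")
    m=near((.525,.215),.06)&org&(P[...,2]>.045)
    for y0 in (0,1):
        mm=m&((P[...,1]>.215)==bool(y0)); Q=P[mm]; print("ear",y0,len(Q),np.median(Q,0).round(4) if len(Q) else '')
    rect(near((.51,-.24),.1)&(P[...,2]>.025)&(P[...,2]<.06),"bluebox")
    rect(near((.51,-.24),.1)&white&(P[...,2]>.025)&(P[...,2]<.06),"frame")
    x,y=(348,203) if n=="scene" else (325,308)
    ims.append(cv2.resize(c["img"][y-30:y+30,x-40:x+40,::-1],(400,300),interpolation=3))
cv2.imwrite("pics/crop.png",np.hstack(ims))
```

```text
scene plate 506 ((521.5376586914062, 220.1134033203125), (109.99856567382812, 79.38775634765625), 4.82464075088501) z [0.0408 0.0465 0.0514]
scene blackbox+ 1103 ((525.0242919921875, 216.84190368652344), (128.53013610839844, 89.6997299194336), 3.1884121894836426) z [0.0189 0.0423 0.0516]
ear 0 65 [0.5297 0.193  0.0663]
ear 1 51 [0.5286 0.2408 0.0691]
scene bluebox 1297 ((505.46380615234375, -245.60739135742188), (82.2414779663086, 129.83184814453125), 63.20420455932617) z [0.0296 0.0361 0.0421]
scene frame 666 ((498.2296142578125, -239.90185546875), (74.81886291503906, 108.24934387207031), 63.74174880981445) z [0.031  0.0382 0.0427]
side plate 733 ((527.163818359375, 216.05081176757812), (97.98037719726562, 81.02741241455078), 2.5654444694519043) z [0.0414 0.0474 0.0521]
side blackbox+ 1237 ((528.3424072265625, 194.9046173095703), (124.09040832519531, 136.5210418701172), 2.8797404766082764) z [0.0197 0.0449 0.0518]
ear 0 35 [0.528  0.1954 0.0754]
ear 1 64 [0.5248 0.2435 0.0666]
side bluebox 790 ((501.83697509765625, -254.88861083984375), (118.79823303222656, 130.08944702148438), 60.7641716003418) z [0.0274 0.0375 0.0442]
side frame 314 ((500.3458557128906, -257.9090576171875), (105.8089599609375, 123.6386947631836), 57.79548645019531) z [0.0333 0.0398 0.046 ]
```

View pics/crop.png

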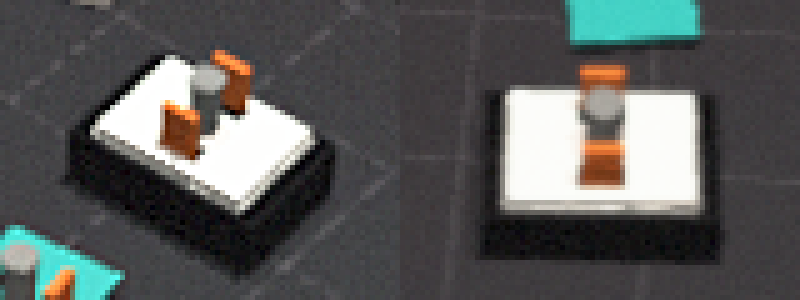

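The crop shows the white plate with its two orange tabs and grey knob on the black box, seen in the left half at about (200,110) and in the right half at about (600,130). That matches the description. Next I move above it.

Call:
carry_out(deltas=[[-0.32,-0.19,0,0,1],[-0.64,-0.37,0,0,1],[-0.96,-0.56,0,0,1]], force=30)

```text
clock: 1.58
position: [0.3083, 0.4667, 0.2534]
ee_rot: [0.16, 0.987, 0.0, 0.0]
ft_force: [0.3, 0.4, 0.3]
grip_width: 1.002
grasp_force: 0.0
```

Call:
carry_out(deltas=[[-0.32,-0.19,0,0,1],[-0.64,-0.37,0,0,1],[-0.96,-0.56,0,0,1]])

```text
clock: 1.95
position: [0.4184, 0.3415, 0.2536]
ee_rot: [0.16, 0.987, 0.0, 0.0]
ft_force: [0.7, 0.3, 0.1]
grip_width: 1.002
grasp_force: 0.0
```

Call:
carry_out(deltas=[[-0.32,-0.19,0,-0.3,1],[-0.64,-0.37,0,-0.6,1],[-0.96,-0.56,0,-0.71,1],[-0.96,-0.56,0,-0.71,1],[-0.96,-0.56,0,-0.71,1]])

```text
clock: 2.58
position: [0.5273, 0.2182, 0.2532]
ee_rot: [-0.025, 1.0, 0.0, -0.0]
ft_force: [0.4, -0.0, 0.1]
grip_width: 0.998
grasp_force: 0.0
```

```bash
cat >> h.py <<'E'
from scipy.spatial.transform import Rotation as Ro
def st():
    o=manip.get_obs(); R=Ro.from_quat(o["ee_rot"]).as_matrix()
    print("t",round(float(o["clock"]),2),"pos",np.round(o["position"],4),"tooly yaw",round(np.degrees(np.arctan2(R[1,1],R[0,1])),2),"tilt",np.round(R[:2,2],4),"F",np.round(o["ft_force"],1),"w",round(float(o["grip_width"]),3),"g",o["grasp_force"])
    return o["position"],R
def go(target):  # world target -> tool fractions
    p,R=st(); print("frac",np.round(R.T@(np.array(target)-p)/.15,3))
E
python3 - <<'E'
from h import *
st()
c=camera("wrist"); save(c,"w1.png")
print(np.round(-np.array(c["R"]).T@c["t"],3))
P=cloud(c); hsv=cv2.cvtColor(c["img"],cv2.COLOR_RGB2HSV)
for q in ("cover","cover_knob","ear_a","empty_box"):
    for d in boxes_of(q,c)[:3]: print(q,round(d["conf"],2),np.round(d["position"],4),pix(c,d["position"]))
E
```

```text
t 2.58 pos [0.5273 0.2182 0.2532] tooly yaw 92.9 tilt [-0.0004  0.0005] F [ 0.4 -0.   0.1] w 0.998 g 0.0
[0.443 0.213 0.373]
cover 0.84 [0.5125 0.0774 0.0156] [173.7 173.9]
cover 0.77 [0.5175 0.2188 0.044 ] [317.1 192.5]
cover_knob 0.74 [0.517  0.2143 0.0451] [312.2 192. ]
cover_knob 0.73 [0.5164 0.0819 0.012 ] [179.8 177.4]
ear_a 0.72 [0.5386 0.0789 0.0406] [167.5 206.1]
ear_a 0.52 [0.5263 0.1989 0.0756] [293.2 209.8]
ear_a 0.52 [0.4945 0.0716 0.0428] [154.5 158.8]
empty_box 0.7 [0.4878 0.2158 0.0345] [315.5 158.4]
```

View pics/w1.png

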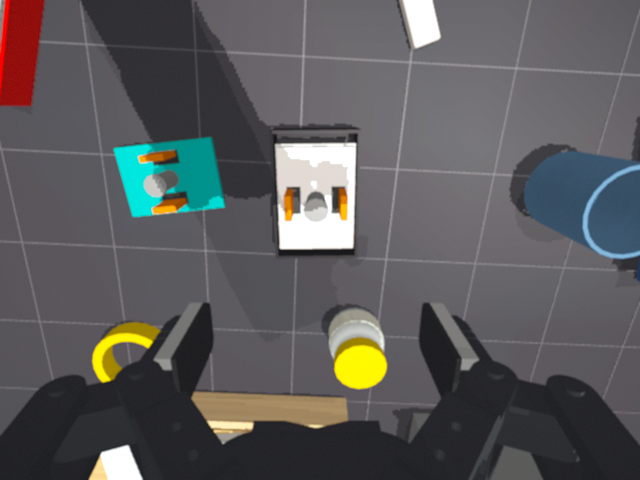

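The wrist view shows the white cover at (316,196) with tabs at (289,204) and (343,204) and the knob at (316,208), between the open fingers. The turquoise look-alike is off to the side at (170,177). Now I measure precisely.

```bash
cat >> h.py <<'E'
def plane(c,uv,z):  # pixels -> world at height z
    uv=np.atleast_2d(uv).astype(float); R=np.array(c["R"]); k=f(c)
    d=np.c_[(uv[:,0]-c["cx"])/k,(uv[:,1]-c["cy"])/k,np.ones(len(uv))]@R
    C=-R.T@np.array(c["t"]); s=(z-C[2])/d[:,2]; return C+s[:,None]*d
def blobs(c,m,z,mn=30):
    n,L,S,_=cv2.connectedComponentsWithStats(m.astype(np.uint8))
    for i in range(1,n):
        if S[i,4]>=mn:
            v,u=np.nonzero(L==i); W=plane(c,np.c_[u,v],z)[:,:2]*1000
            r=cv2.minAreaRect(W.astype(np.float32)); print(S[i],"rect",np.round(r[0],1),np.round(r[1],1),round(r[2],2),"mean",W.mean(0).round(1))
E
python3 - <<'E'
from h import *
c=camera("wrist"); hsv=cv2.cvtColor(c["img"],cv2.COLOR_RGB2HSV)
roi=np.zeros((480,640),bool); roi[120:262,262:370]=1
print("plate"); blobs(c,roi&(hsv[...,1]<60)&(hsv[...,2]>120),.046,200)
o=roi&(hsv[...,0]<18)&(hsv[...,1]>150)&(hsv[...,2]>80)
print("ears@top .0755"); blobs(c,o,.0755)
P=cloud(c); Q=P[o]; 
for s in (0,1):
    q=Q[(Q[:,1]>.217)==bool(s)]; t=q[q[:,2]>.072]; print(len(q),len(t),t.mean(0).round(4),np.ptp(t,0).round(4),q[:,2].max())
k=roi&(P[...,2]>.077)&(P[...,2]<.09); print("knob",k.sum(),P[k].mean(0).round(4))
k=roi&(P[...,2]>.040)&(P[...,2]<.05)&(hsv[...,2]>120); print("plate z",np.median(P[k][:,2]))
E
```

```text
plate
[ 274  143   82  107 7383] rect [522.6 217.9] [99.9 72.1] 3.2 mean [519.4 217.7]
ears@top .0755
[284 189   9  25 176] rect [518.8 194.9] [20.7  6.8] 1.89 mean [518.2 194.9]
[338 188   8  24 119] rect [515.1 239.7] [19.8  5.9] 4.22 mean [512.7 239. ]
181 98 [0.5209 0.1937 0.0751] [0.022  0.0056 0.0046] 0.07671565749956095
121 46 [0.5144 0.2406 0.0751] [0.0192 0.0048 0.0027] 0.07652201107409776
knob 480 [0.5231 0.2174 0.0811]
plate z 0.0452857570438277
```

Run:
```python
from h import *
go((.523,.2175,.115))
```

```text
t 2.88 pos [0.5271 0.2186 0.2534] tooly yaw 93.01 tilt [-0.      0.0003] F [-0.2 -0.5  0.7] w 0.999 g 0.0
frac [ 0.028 -0.007  0.923]
```

Call:
carry_out(deltas=[[0.028,-0.007,0.3,0,1],[0.028,-0.007,0.6,0,1],[0.028,-0.007,0.92,0,1],[0.028,-0.007,0.92,0,1],[0.028,-0.007,0.92,0,1]], force=30)

```text
clock: 3.5
position: [0.5243, 0.2171, 0.1173]
ee_rot: [-0.026, 1.0, 0.0, 0.001]
ft_force: [0.3, -0.2, 0.9]
grip_width: 1.001
grasp_force: 0.0
```

Run:
```python
from h import *
go((.523,.2175,.073))
c=camera("wrist"); save(c,"w2.png")
hsv=cv2.cvtColor(c["img"],cv2.COLOR_RGB2HSV)
o=(hsv[...,0]<18)&(hsv[...,1]>150)&(hsv[...,2]>80)
blobs(c,o,.0755,100)
P=cloud(c); k=(P[...,2]>.078)&(P[...,2]<.085)&(np.hypot(P[...,0]-.523,P[...,1]-.2175)<.02); print(k.sum(),P[k].mean(0).round(4) if k.any() else '')
```

```text
t 3.5 pos [0.5243 0.2171 0.1173] tooly yaw 92.94 tilt [0.0019 0.001 ] F [ 0.3 -0.2  0.9] w 1.001 g 0.0
frac [0.009 0.003 0.295]
[ 32 180  66  22 565] rect [482.1 102. ] [ 8. 30.] 19.21 mean [480.6 105.6]
[263 245  19  61 901] rect [519.5 195.2] [32.5  8.8] 1.23 mean [518.7 195.2]
[354 244  19  61 780] rect [516.5 239.5] [32.4  8.7] 4.95 mean [514.7 238.8]
[ 57 251  63  29 815] rect [518.6 107.4] [12.2 32.4] 36.32 mean [516.8 109.1]
1372 [0.523  0.2174 0.0812]
```

View pics/w2.png

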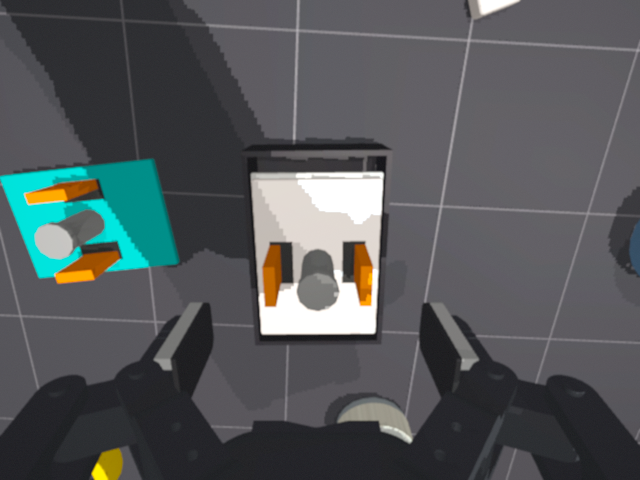

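The image shows the tabs at (272,275) and (363,275), lined up between the pads at (190,350) and (440,350). I descend, then close.

Call:
carry_out(deltas=[[0,0,0.15,0,1],[0,0,0.28,0,1],[0,0,0.28,0,1],[0,0,0.28,0,1]])

```text
clock: 4.05
position: [0.5244, 0.217, 0.0752]
ee_rot: [-0.025, 1.0, 0.001, 0.001]
ft_force: [0.9, -0.2, 0.7]
grip_width: 1.003
grasp_force: 0.0
```

Call:
carry_out(deltas=[[0,0,0,0,0.4],[0,0,0,0,0.3]])

```text
clock: 4.3
position: [0.5238, 0.2169, 0.0741]
ee_rot: [-0.026, 1.0, 0.0, 0.001]
ft_force: [-0.3, 3.0, 0.9]
grip_width: 0.654
grasp_force: 1.2
```

Run:
```python
from h import *
go((.523,.2175,.073))
c=camera("wrist"); save(c,"w3.png")
```

```text
t 4.3 pos [0.5238 0.2169 0.0741] tooly yaw 92.92 tilt [0.0011 0.0009] F [-0.3  3.   0.9] w 0.654 g 1.1939389631152153
frac [0.005 0.004 0.007]
```

View pics/w3.png

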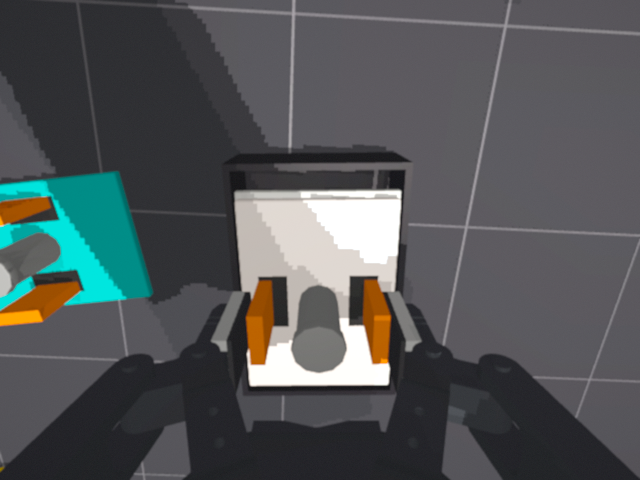

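The pads are at (230,335) and (400,330). The right one (+y) touches its tab and the left one has a gap of about 1.5 mm. I nudge +y and squeeze.

Call:
carry_out(deltas=[[0.003,0.006,0,0,0.2],[0.003,0.006,0,0,-0.2],[0.003,0.006,0,0,-0.4],[0.003,0.006,0,0,-0.4]], force=30)

```text
clock: 4.85
position: [0.5236, 0.2179, 0.0744]
ee_rot: [-0.026, 1.0, 0.0, 0.001]
ft_force: [-1.1, 0.2, 11.0]
grip_width: 0.472
grasp_force: 29.9
```

Run:
```python
from h import *
st()
```

```text
t 4.85 pos [0.5236 0.2179 0.0744] tooly yaw 92.94 tilt [0.0015 0.001 ] F [-1.1  0.2 11. ] w 0.472 g 29.866494834423065
```

Call:
carry_out(deltas=[[0,0,-0.02,0,-0.4],[0,0,-0.05,0,-0.4],[0,0,-0.09,0,-0.4],[0,0,-0.14,0,-0.4]], force=40)

```text
clock: 5.35
position: [0.5225, 0.2171, 0.0943]
ee_rot: [-0.025, 1.0, -0.0, -0.001]
ft_force: [0.3, 0.1, -0.3]
grip_width: 0.464
grasp_force: 40.7
```

Call:
carry_out(deltas=[[0,0,-0.3,0,-0.4],[0,0,-0.65,0,-0.4],[-0.1,-0.3,-1,0,-0.4],[-0.2,-0.65,-1,0,-0.4],[-0.29,-1,-1,0,-0.4]])

```text
clock: 5.98
position: [0.5747, 0.0679, 0.2458]
ee_rot: [-0.025, 1.0, 0.0, 0.001]
ft_force: [1.1, 0.1, -1.9]
grip_width: 0.462
grasp_force: 41.1
```

Call:
carry_out(deltas=[[0,-0.35,0,0,-0.4],[0,-0.7,0,0,-0.4],[0,-1,0,0,-0.4]])

```text
clock: 6.35
position: [0.5812, -0.0823, 0.2446]
ee_rot: [-0.025, 1.0, -0.0, -0.0]
ft_force: [0.9, -0.4, -0.7]
grip_width: 0.464
grasp_force: 41.1
```

Call:
carry_out(deltas=[[0,-0.35,0,0.3,-0.4],[0,-0.7,0,0.6,-0.4],[0,-1,0,0.9,-0.4],[0,-1,0,1,-0.4],[0,-1,0,1,-0.4]])

```text
clock: 6.98
position: [0.589, -0.2299, 0.2442]
ee_rot: [0.234, 0.972, 0.0, -0.0]
ft_force: [0.5, -0.1, -1.3]
grip_width: 0.459
grasp_force: 41.0
```

Run:
```python
from h import *
go((.592,-.292,.25))
```

```text
t 6.97 pos [ 0.589  -0.2299  0.2442] tooly yaw 62.91 tilt [-0.0006  0.0004] F [ 0.5 -0.1 -1.3] w 0.459 g 41.042407751083374
frac [-0.206 -0.359 -0.039]
```

Call:
carry_out(deltas=[[-0.2,-0.36,0,0,-0.4],[-0.2,-0.36,0,0,-0.4],[-0.2,-0.36,0,0,-0.4]])

```text
clock: 7.35
position: [0.5916, -0.2908, 0.2441]
ee_rot: [0.233, 0.972, 0.0, -0.0]
ft_force: [0.1, 0.0, -0.7]
grip_width: 0.458
grasp_force: 41.1
```

Run:
```python
from h import *
st()
c=camera("wrist"); save(c,"w4.png"); np.savez("w4",**{k:c[k] for k in c})
for q in ("full_box","cover"):
    for d in boxes_of(q,c)[:3]: print(q,round(d["conf"],2),np.round(d["position"],4),pix(c,d["position"]))
```

```text
t 7.35 pos [ 0.5916 -0.2908  0.2441] tooly yaw 63.01 tilt [-0.0002  0.0009] F [ 0.1  0.  -0.7] w 0.458 g 41.07110023498535
full_box 0.56 [ 0.501  -0.2473  0.033 ] [313.9  86.5]
cover 0.6 [ 0.5839 -0.2847  0.2099] [321.5 275.3]
```

View pics/w4.png

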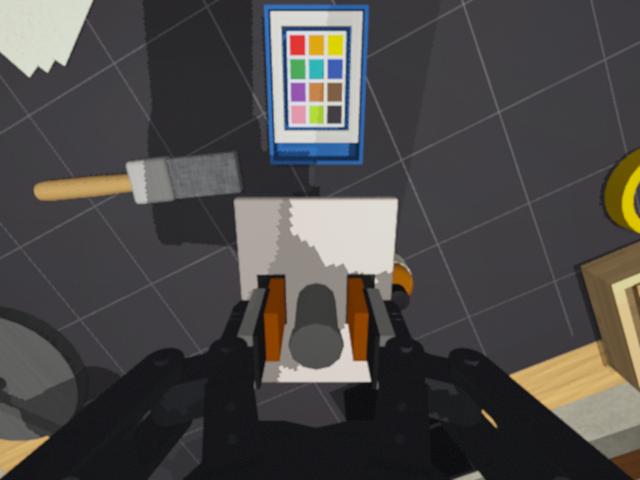

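The blue box is at (316,85). Its white frame (rim from about (268,10) to (365,143)) has slid towards the top of the picture, leaving more blue visible at (316,152). The held cover is at (316,290), square in the fingers.

Run:
```python
from h import *
d=np.load("w4.npz"); c={k:d[k] for k in d.files}; c["cx"],c["cy"]=float(c["cx"]),float(c["cy"])
hsv=cv2.cvtColor(c["img"],cv2.COLOR_RGB2HSV); P=cloud(c)
ax=np.radians(63); X=np.array([np.cos(ax+np.pi/2),np.sin(ax+np.pi/2)])
roi=np.zeros((480,640),bool); roi[0:168,255:375]=1
fr=roi&(hsv[...,1]<50)&(hsv[...,2]>130)
fr=cv2.morphologyEx(fr.astype(np.uint8),cv2.MORPH_OPEN,np.ones((2,2)))
n,L,S,_=cv2.connectedComponentsWithStats(fr); i=1+S[1:,4].argmax(); print("frame",S[i]); fr=L==i
blobs(c,fr,.040,300)
blue=roi&(hsv[...,0]>95)&(hsv[...,0]<130)&(hsv[...,1]>100)|fr
print("box"); blobs(c,blue,.038,500)
# opening: filled hole of ring minus ring
cs,_=cv2.findContours(fr.astype(np.uint8),cv2.RETR_CCOMP,cv2.CHAIN_APPROX_NONE)
for k in cs:
    if cv2.contourArea(k)>1000:
        W=plane(c,k[:,0,:],.040)[:,:2]*1000; r=cv2.minAreaRect(W.astype(np.float32)); print("contour",np.round(r[0],1),np.round(r[1],1),r[2])
kn=(P[...,2]>.20)&(np.hypot(P[...,0]-.5916,P[...,1]+.2908)<.02)
z=P[kn][:,2]; top=np.percentile(z,90); print("knob top",top,kn.sum()); t=kn&(abs(P[...,2]-top)<.002); print(P[t].mean(0).round(4))
roi2=np.zeros((480,640),bool); roi2[190:390,225:405]=1
pl=roi2&(hsv[...,1]<60)&(hsv[...,2]>90)&(P[...,2]>.19)&(P[...,2]<.235)
z0=np.median(P[pl][:,2]); print("plate z",z0); blobs(c,pl,z0,500)
# edge row of plate far edge and ears
e=plane(c,[[235,198],[397,198]],z0); print(e.round(4))
```

```text
frame [ 271   12   93  132 4795]
[ 271   12   93  132 4795] rect [ 498.7 -243.2] [72.9 99.8] 63.11 mean [ 495.1 -241.7]
box
[ 263    4  107  161 9626] rect [ 503.9 -246.9] [ 83.4 124.1] 63.09 mean [ 503.4 -246.5]
contour [ 498.7 -243.2] [72.9 99.8] 63.11229705810547
contour [ 498.6 -243. ] [56.6 80. ] 63.081172943115234
knob top 0.306416225129588 14615
[ 0.5809 -0.2862  0.3064]
plate z 0.21309514294578816
[  234   197   164   185 17121] rect [ 591.3 -291.6] [69.6 95.8] 63.2 mean [ 576.4 -284.1]
[[ 0.5336 -0.3006  0.2131]
 [ 0.5647 -0.2393  0.2131]]
```

Run:
```python
from h import *
go((.499,-.2428,.105))
```

```text
t 7.5 pos [ 0.592  -0.2899  0.2443] tooly yaw 63.08 tilt [0.0002 0.001 ] F [ 0.2  0.3 -0.2] w 0.463 g 41.07181191444397
frac [ 0.695 -0.002  0.929]
```

Call:
carry_out(deltas=[[0.35,0,0,0,-0.4],[0.695,0,0.1,0,-0.4],[0.695,0,0.4,0,-0.4],[0.695,0,0.7,0,-0.4],[0.695,0,0.93,0,-0.4],[0.695,0,0.93,0,-0.4],[0.695,0,0.93,0,-0.4],[0.695,0,0.93,0,-0.4]])

```text
clock: 8.5
position: [0.4996, -0.2443, 0.1065]
ee_rot: [0.234, 0.972, 0.0, 0.001]
ft_force: [-0.3, 0.8, -1.6]
grip_width: 0.458
grasp_force: 41.1
```

Run:
```python
from h import *
go((.499,-.2428,.105))
c=camera("wrist"); save(c,"w5.png")
c=camera("wrist");go((.499,-.2428,.105))
```

```text
t 8.5 pos [ 0.4996 -0.2443  0.1065] tooly yaw 62.94 tilt [ 0.0027 -0.0005] F [-0.3  0.8 -1.6] w 0.458 g 41.088069677352905
frac [0.008 0.007 0.01 ]
t 8.6 pos [ 0.4993 -0.2442  0.106 ] tooly yaw 62.93 tilt [ 0.002  -0.0002] F [-0.1  0.4 -1.2] w 0.467 g 41.08708441257477
frac [0.006 0.007 0.007]
```

View pics/w5.png

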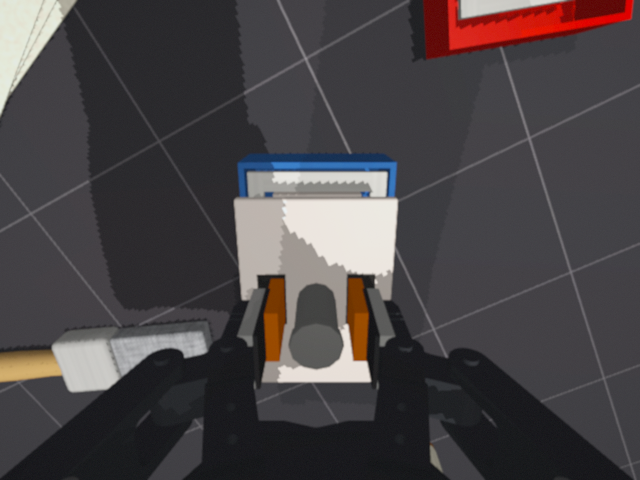

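The cover at (316,290) is centred on the frame, whose edges show at columns 247 and 388. I lower it slowly, watching the force.

Call:
carry_out(deltas=[[0.006,0.005,0,0,-0.4],[0.006,0.005,0.04,0,-0.4],[0.006,0.005,0.08,0,-0.4],[0.006,0.005,0.11,0,-0.4],[0.006,0.005,0.13,0,-0.4],[0.006,0.005,0.145,0,-0.4],[0.006,0.005,0.145,0,-0.4]])

```text
clock: 9.48
position: [0.4981, -0.243, 0.0829]
ee_rot: [0.234, 0.972, 0.0, -0.0]
ft_force: [-0.0, 0.3, -1.0]
grip_width: 0.464
grasp_force: 41.1
```

Run:
```python
from h import *
st()
```

```text
t 9.47 pos [ 0.4981 -0.243   0.0829] tooly yaw 62.92 tilt [-0.0002  0.0001] F [-0.   0.3 -1. ] w 0.464 g 41.087740659713745
```

No contact force with the plug foot already below the frame's top, so it is in the opening. I keep lowering.

Call:
carry_out(deltas=[[0,0,0.008,0,-0.4],[0,0,0.016,0,-0.4],[0,0,0.024,0,-0.4],[0,0,0.032,0,-0.4],[0,0,0.032,0,-0.4]])

```text
clock: 10.1
position: [0.4982, -0.243, 0.0783]
ee_rot: [0.234, 0.972, 0.0, 0.0]
ft_force: [-0.8, 1.0, 0.7]
grip_width: 0.462
grasp_force: 41.5
```

Tray contact is starting: the force is up about 2 N.

Call:
carry_out(deltas=[[0,0,0.008,0,-0.4],[0,0,0.016,0,-0.4],[0,0,0.022,0,-0.4],[0,0,0.022,0,-0.4]])

```text
clock: 10.6
position: [0.4982, -0.243, 0.075]
ee_rot: [0.234, 0.972, 0.0, 0.0]
ft_force: [-1.0, 1.2, 2.8]
grip_width: 0.46
grasp_force: 42.0
```

Call:
carry_out(deltas=[[0,0,0.007,0,-0.4],[0,0,0.014,0,-0.4],[0,0,0.014,0,-0.4]])

```text
clock: 10.98
position: [0.4995, -0.2437, 0.0746]
ee_rot: [0.234, 0.972, 0.0, 0.002]
ft_force: [-3.3, 1.3, 17.4]
grip_width: 0.465
grasp_force: 45.3
```

Firm seating at about 17 N, so the cover is home. I release the tabs while keeping the position.

Call:
carry_out(deltas=[[0,0,0,0,0.1],[0,0,0,0,0.4],[0,0,0,0,0.6],[0,0,0,0,0.7]])

```text
clock: 11.48
position: [0.4977, -0.2428, 0.0724]
ee_rot: [0.234, 0.972, 0.0, -0.001]
ft_force: [0.1, 0.0, 0.2]
grip_width: 0.847
grasp_force: 0.0
```

Run:
```python
from h import *
st()
c=camera("wrist"); save(c,"w6.png"); P=cloud(c); p=manip.get_obs()["position"]
hsv=cv2.cvtColor(c["img"],cv2.COLOR_RGB2HSV)
o=(hsv[...,0]<18)&(hsv[...,1]>150)&(hsv[...,2]>60)
blobs(c,o,.075,150)
pl=(hsv[...,1]<60)&(hsv[...,2]>90)&(P[...,2]>.035)&(P[...,2]<.06)&(np.hypot(P[...,0]-p[0],P[...,1]-p[1])<.06); print(np.median(P[pl][:,2]))
```

```text
t 11.47 pos [ 0.4977 -0.2428  0.0724] tooly yaw 62.92 tilt [-0.0009  0.0004] F [0.1 0.  0.2] w 0.847 g 0.0
[ 443    0  197   56 7587] rect [ 432.7 -139. ] [56.3 14. ] 62.98 mean [ 429.7 -141.1]
[ 361  285   27   86 1695] rect [ 502.8 -221.8] [ 9.7 37.2] 65.27 mean [ 502.1 -221.4]
[ 244  286   28   86 1736] rect [ 483.3 -260.7] [10.1 37.1] 60.73 mean [ 482.6 -260.3]
0.045283983057960914
```

View pics/w6.png

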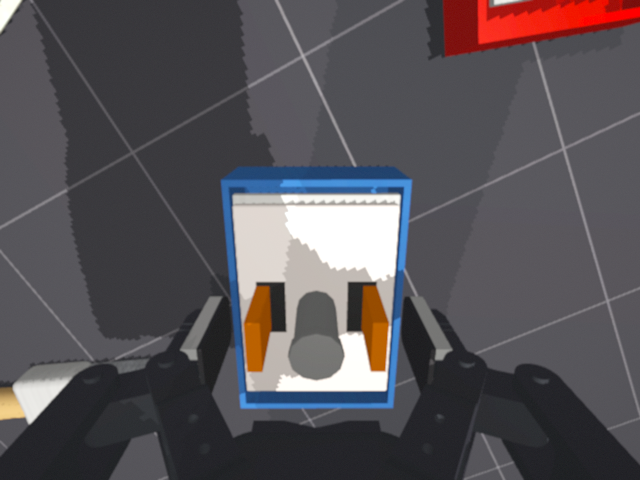

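The cover is seated, with its plate inside the blue rim. The tabs' outer edges are at columns 245 and 388, a spread of 143 px against 141 px when latched at rest and 104 px squeezed, so both have sprung out. The plate's top is at 0.045 m, the same as when latched on the black box. I retreat upwards and check once more.

Call:
carry_out(deltas=[[0,0,0,0,1],[0,0,-0.1,0,1],[0,0,-0.4,0,1],[0,0,-0.8,0,1],[0,0,-1,0,1],[0,0,-1,0,1],[0,0,-1,0,1]])

```text
clock: 12.4
position: [0.4979, -0.2429, 0.2227]
ee_rot: [0.234, 0.972, 0.0, -0.0]
ft_force: [-0.4, -0.3, -1.0]
grip_width: 1.001
grasp_force: 0.0
```

Run:
```python
from h import *
st()
c=camera("wrist"); save(c,"w7.png"); P=cloud(c)
hsv=cv2.cvtColor(c["img"],cv2.COLOR_RGB2HSV)
o=(hsv[...,0]<18)&(hsv[...,1]>150)&(hsv[...,2]>80)&(np.hypot(P[...,0]-.498,P[...,1]+.243)<.05)
blobs(c,o,.0755,50)
n=(np.hypot(P[...,0]-.498,P[...,1]+.243)<.06)
pl=n&(hsv[...,1]<60)&(hsv[...,2]>120)&(P[...,2]>.035)&(P[...,2]<.06)
blobs(c,pl,.046,300); Q=P[pl]; A=np.c_[Q[:,:2]-[.498,-.243],np.ones(len(Q))]; print("plane",np.linalg.lstsq(A,Q[:,2],rcond=None)[0].round(4))
```

```text
t 12.4 pos [ 0.4979 -0.2429  0.2227] tooly yaw 62.92 tilt [-0.0002  0.0004] F [-0.4 -0.3 -1. ] w 1.001 g 0.0
[281 203  10  36 292] rect [ 485.8 -263.6] [ 6.9 28.2] 61.68 mean [ 485.7 -263.1]
[341 203  10  35 290] rect [ 506.3 -222.4] [ 6.9 27.4] 64.26 mean [ 505.6 -222.2]
[ 272  152   88  114 7427] rect [ 497.  -243.4] [70.3 98.8] 63.07 mean [ 492.5 -240.8]
plane [ 0.0116 -0.0099  0.0449]
```

View pics/w7.png

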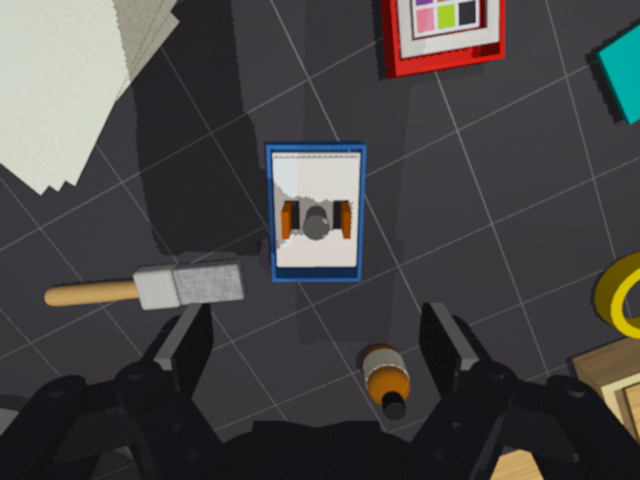

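The cover sits flat in the blue box at (316,210). The tabs at (286,220) and (346,220) are both out: measured spread 46 mm, against 45 mm when latched at the start. Nothing is touching it, so I hand in.

```bash
python3 -c "
from workcell import ticket; print(ticket.hand_in())"
```

```text
the job is handed in; nothing more can be done
None
```

The white snap cover is off the black box and latched on the full blue box: it lies flat with both tabs sprung out, nothing else was touched, and the job was handed in at about 12.5 s on the robot's clock.

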